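Press a row of pucks home against the sprung stop with the straightedge

ROBOT

A 6-joint arm with a two-finger parallel gripper is mounted at the origin on a cart in front of the work surface, level with it; the furniture and walls round the work are solid. World frame = base frame: x ahead of the robot, y to its left, z up, the work surface at z = 0. Lengths are in m, angles in rad, forces in N, time in s.
With the tool pointing down it reaches from about 0.25 to 0.85 m from the base axis. Payload 12.5 kg.
Tool frame: the origin (TCP) lies midway between the tips of the shut fingers; the grasp point (between the pads) lies 19 mm behind it; z points along the fingers, y is the line along which they close (so a half turn about z gives the same grasp; the last joint's range is limited). The gripper opens to 93 mm and grips with 3 to 60 N. Pads are 15 mm wide; open, the fingers measure 128 mm over their backs; the gripper's body (75 mm by 188 mm) begins 65 mm behind the grasp point.
Start: joints at [1.174, 0.351, 1.652, -0, 1.139, -0.085], TCP at [0.169, 0.523, 0.219] pointing down, gripper open.
Joint ranges: [-2.75, 2.75], [-0.79, 2.1], [0.01, 2.65], [-1.57, 4.71], [0.07, 3.14], [-2.87, 2.87]. Speed limits (rad/s): [2.22, 2.22, 2.79, 3.14, 3.14, 3.14].

INTERFACE

Orientations are given as a rotation vector (axis times angle).
In Python, from bench import state, grab_frame, calibration, finish_job gives the robot as it stands. The module is installed in compiled form; this text tells all that it offers.
- The arm moves only by the shell command python3 -m handwheel 'ROWS' [OPENING] [FORCE]. ROWS is JSON, a list of rows, each a list of 6 numbers: the shift along the tool's x, y, z each as a share of 25 cm, from -1 to 1, then the turn, a rotation vector about the tool's x, y, z each as a share of 90 degrees, from -1 to 1. A call has 1 to 12 rows; each row shifts and turns the commanded pose from where the row before left it, along the tool's axes as they then stand; what a row does not reach is not made up. A row lasts 1/12 s, in which the tool goes at most 41.7 mm and 7.16 degrees, less where a joint would pass 70% of its speed; a pose out of reach is approached as far as the arm can. A call with a number of a shift or a turn outside -1 to 1 is refused whole. A call with a gripper value outside its range is refused whole. OPENING is the opening, from 0 (shut) to 1 (fully open), set as the call begins (- or left out, the last holds). The fingers move at their own pace and stop on an object; FORCE is the grip in N (left out, the last holds). Time passes only in rows, so rows that do not move let the fingers close. It gives the time, the measured TCP pose, the force, the opening and the grip force at its end, in the units of the state.
- state(): the state, without advancing time (a new reading comes with each control period).
- grab_frame(name): name is "scene" or "top"; returns the picture (420x560x3 uint8, blue, green, red); there is no depth.
- calibration(name): a dict with "camera_matrix" (3x3 intrinsics, pixels), "dist" ([k1, k2, p1, p2, k3] as OpenCV has them; the pictures are not rectified), "view" (4x4, takes a point from world to camera coordinates). Camera axes: x right, y down, z forward; pixel columns grow to the right and rows downward; lengths in m; the calibration is good to about 2 mm. A picture is of the moment at which its call begins. calibration takes no time and is no camera call.
- finish_job(): hands the job in; it is judged then, once.
The state is a dict: "clock": time; "joints": joint angles; "qd": joint speeds; "joint_torque": joint torques, N m; "ee_pos": TCP position; "tool_rot": TCP orientation; "ft_force": force on the tool from outside, world axes, zero at the start; "torque": the same for the moment, N m; "opening": finger opening in m; "grip_force": force on a finger pad.
Only numpy, scipy, OpenCV 4.12 (cv2) and the standard library are available. Lean on these libraries where they do the work, as an engineer would, in place of code of your own. Each camera call takes 0.05 s, during which the arm holds its last target. There are 200 camera calls.

TASK

Take the straightedge by its black grip and push the three ragged pucks together, as one row, into the collator between its end guides until all three trays lie flush and square against the sprung stop bar; press the row there with about 12 N at the hand for a second, and never load the collator with more than 14 N. Then ease off, draw the straightedge back well clear of the row and let it lie flat on the bench. Move the pucks with the straightedge only, never with the hand, keep them flat on the bench, and leave everything else alone.

Things in the scene. Friction and masses are not known exactly. Their poses are not given: they have to be found in the camera images.
- collator: Aluminium row collator fixed to the bench, with a sprung stop bar 232 mm long, 2 to 22 mm above the bench. x points square to the bar's face, away from the robot (push direction), y left along it, z up. Origin: on the bench, mid-length. The bar's free face stands 0 to 20 mm before the origin (towards the robot), as its adjusters were left: not reported, find it by feel.
- guide_left (a point): Near end of the collator's left guide, on its inner face at bench height. Guides are 20 mm high and 242 mm apart inside, reaching 34 mm towards the robot from the collator's origin, then 25 mm more with flared tips that open to about 260 mm.
- guide_right (a point): The same point of the right guide. The steel stop bar between the guides is held by springs: it gives along the collator's +x by 8 N per mm, hard after 4 mm. A tray's edge lies 34 to 35 mm from its puck's centre. Sliding the row over the bench takes 2 to 6 N of the push.
- edge_grip (a point): Centre of the black grip block, 18 mm above the underside of the straightedge: aluminium bar 228 mm long (y), 10 thick, 24 high, with the block behind it, 24 wide (y), 76 long (x), 36 high; 260 g, lying flat. Grip across the 24 mm. x points from the grip to the bar's flat front (pushing) face, 62 mm ahead of this point; z up.
- straightedge: The same straightedge; origin under the middle of its front (pushing) face, axes as for the grip.
- puck_a: Detector puck, the left one of the row of three (about 76 mm apart along the collator): round, black, 46 mm across, on a square white tray 69 x 69 x 9 mm with clipped corners; 34 mm high in all, about 62 g, loose. Origin: centre of its underside; z up; x, y square to the tray edges, x roughly away from the robot.
- puck_b: Detector puck, the middle one of the row of three (about 76 mm apart along the collator): round, black, 46 mm across, on a square white tray 69 x 69 x 9 mm with clipped corners; 34 mm high in all, about 62 g, loose. Origin: centre of its underside; z up; x, y square to the tray edges, x roughly away from the robot.
- puck_c: Detector puck, the right one of the row of three (about 76 mm apart along the collator): round, black, 46 mm across, on a square white tray 69 x 69 x 9 mm with clipped corners; 34 mm high in all, about 62 g, loose. Origin: centre of its underside; z up; x, y square to the tray edges, x roughly away from the robot.
- loose_cap: Bystander, to be left alone: black round cap, 48 mm across, 7 mm high. Origin: centre of its underside.
- empty_tray: Bystander, to be left alone: empty white square tray 69 x 69 x 9 mm. Origin: centre of its underside.
- other_puck: Bystander, to be left alone: a fourth puck with a white side, 69 x 69 x 34 mm, not part of the row. Origin: centre of its underside.
- tape_roll: Bystander, to be left alone: yellow tape roll, 63 mm across, 19 mm high. Origin: centre of its underside.
Not all that is in view belongs to the job. What is shaped like the puck_c but yellow is not meant.

How it is judged:
On the way:
1. all three pucks flush and square, each touching the stop bar, pressed by the straightedge so that at least 4 N reach the collator (the rest is bench friction) for half a second (x of puck_a in the frame of collator between -0.0585 and -0.029 m and angle between the x axis of each of puck_a, puck_b, puck_c and the x axis of collator, either way round below 0.05 rad and height (world z) of each of puck_a, puck_b, puck_c below 0.004 m and x of puck_b in the frame of collator between -0.0585 and -0.029 m and x of puck_c in the frame of collator between -0.0585 and -0.029 m and x of puck_a in the frame of puck_b between -0.006 and 0.006 m and x of puck_c in the frame of puck_b between -0.006 and 0.006 m and contact force between collator and anything else above 4 N and (contact force between straightedge and puck_a above 1 N or contact force between straightedge and puck_b above 1 N or contact force between straightedge and puck_c above 1 N) and contact force between collator and puck_a above 0.1 N and contact force between collator and puck_b above 0.1 N and contact force between collator and puck_c above 0.1 N), for 0.5 s.
At the end, for the whole second after the job is handed in: Three pucks flat, at rest, in line within 6 mm, square within 0.05 rad, at the stop (centres 29 to 58.5 mm before the collator's origin); straightedge flat on the bench, released, touching no puck, front face at least 115 mm before the collator's origin (25 mm clear of the trays) (x of puck_a in the frame of collator between -0.0585 and -0.029 m and angle between the x axis of each of puck_a, puck_b, puck_c and the x axis of collator, either way round below 0.05 rad and height (world z) of each of puck_a, puck_b, puck_c below 0.004 m and x of puck_b in the frame of collator between -0.0585 and -0.029 m and x of puck_c in the frame of collator between -0.0585 and -0.029 m and x of puck_a in the frame of puck_b between -0.006 and 0.006 m and x of puck_c in the frame of puck_b between -0.006 and 0.006 m and x of straightedge in the frame of collator below -0.115 m and height (world z) of straightedge below 0.005 m and angle between straightedge's own z axis and vertical below 0.1 rad and linear speed of each of straightedge, puck_a, puck_b, puck_c below 0.02 m/s and contact force between straightedge and puck_a below 0.05 N and contact force between straightedge and puck_b below 0.05 N and contact force between straightedge and puck_c below 0.05 N).
It fails at once if the collator is loaded with more than 14 N (contact force between collator and anything else above 14 N).
It fails at once if the hand touches a puck of the row or the collator (contact force between any of the arm, the fingers and puck_a above 0.3 N or contact force between any of the arm, the fingers and puck_b above 0.3 N or contact force between any of the arm, the fingers and puck_c above 0.3 N or contact force between any of the arm, the fingers and collator above 0.3 N).
It fails at once if a puck of the row is lifted or tipped (height (world z) of any of puck_a, puck_b, puck_c above 0.012 m or angle between any of puck_a, puck_b, puck_c's own z axis and vertical above 0.25 rad).
It fails at once if a bystander is moved by more than 15 mm (distance of any of loose_cap, empty_tray, other_puck, tape_roll from where it was at the start of the episode above 0.015 m).
It also fails if it takes over 72 s, if anything falls off the work surface, if the arm or the gripper's body presses on something with over 40 N, if the wrist force passes 120 N, or if a joint passes its speed limit or range.

## Working session

There is one attempt and no reset: what is moved stays moved. The work goes in short steps, Python scripts to look and compute and a shell command to move; the robot and the scene stay as the last step left them, time stands still between calls to the robot, and variables do not carry over. Pictures are saved under pics/ and viewed, at most 10 in all, crops included, and the job is handed in when it is done.

```bash
mkdir -p pics
python3 - <<'E'
from bench import *
import cv2
for n in("scene","top"):
    cv2.imwrite(f"pics/{n}0.png",cv2.resize(grab_frame(n),(800,600),interpolation=cv2.INTER_CUBIC))
    c=calibration(n);print(n,c)
print(state())
E
```

```text
scene {'camera_matrix': array([[451.04312365,   0.        , 282.63597866],
       [  0.        , 451.04312365, 213.08514613],
       [  0.        ,   0.        ,   1.        ]]), 'dist': array([0.01703032, 0.        , 0.        , 0.        , 0.        ]), 'view': array([[ 0.88662291, -0.46229382,  0.0135738 , -0.47889219],
       [-0.30548785, -0.60741911, -0.7332934 ,  0.12337057],
       [ 0.34724199,  0.64600809, -0.67977684,  1.2609964 ],
       [ 0.        ,  0.        ,  0.        ,  1.        ]])}
top {'camera_matrix': array([[463.54797254,   0.        , 280.24556034],
       [  0.        , 463.54797254, 199.59020676],
       [  0.        ,   0.        ,   1.        ]]), 'dist': array([0.05545486, 0.        , 0.        , 0.        , 0.        ]), 'view': array([[ 0.02141526, -0.99976654, -0.00287424, -0.08438085],
       [-0.98119021, -0.02046549, -0.19195555,  0.49790774],
       [ 0.19185191,  0.00693096, -0.98139941,  1.47547359],
       [ 0.        ,  0.        ,  0.        ,  1.        ]])}
{'clock': 0.1, 'joints': array([ 1.17441015e+00,  3.51125715e-01,  1.65234099e+00,  9.28943269e-06,
        1.13907755e+00, -8.45912978e-02]), 'qd': array([-0.00050067, -0.00026956, -0.00410102,  0.00010138,  0.00149496,
       -0.00021908]), 'joint_torque': array([-7.06124320e-04, -4.98026276e+01, -2.85702914e+01,  6.99683418e-02,
        2.39984400e-02, -3.14360216e-05]), 'ee_pos': array([0.16857732, 0.52321997, 0.21819354]), 'tool_rot': array([-4.87754294e-01, -3.10325999e+00,  1.44849727e-03]), 'ft_force': array([-0.69325007,  0.09671429,  0.84578018]), 'torque': array([0.00634061, 0.0130342 , 0.00388643]), 'grip_force': 0.0, 'opening': 0.0929434780771113}
```

View pics/scene0.png

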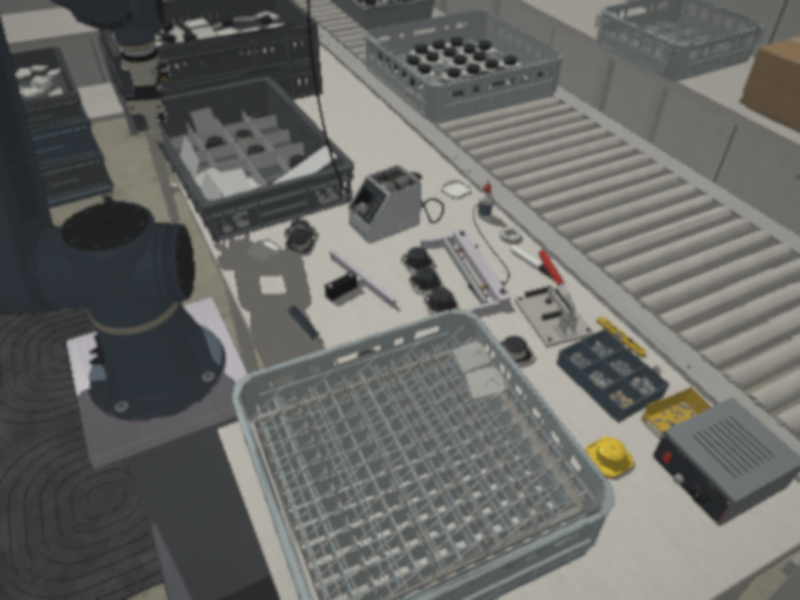

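View pics/top0.png

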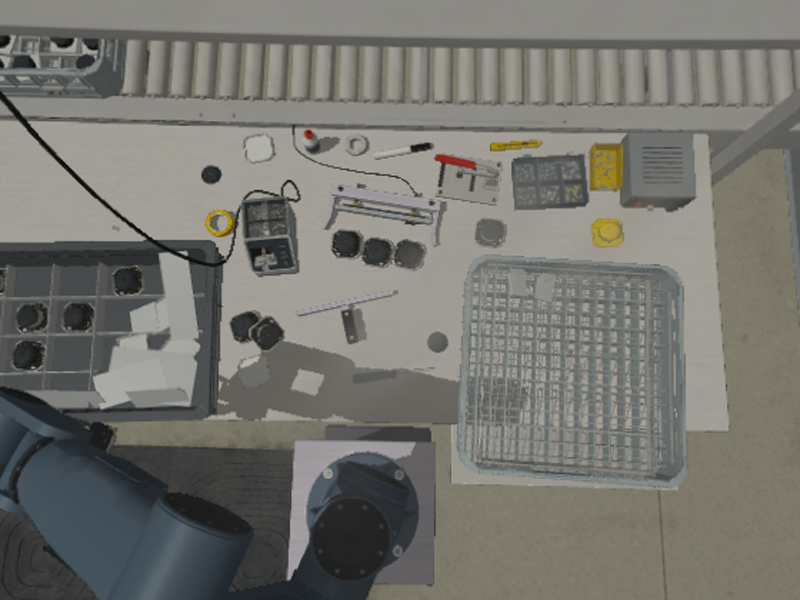

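The top picture shows the collator at about (385,210), the pucks at (347,244), (377,251) and (408,254), and the straightedge bar running from (297,312) to (397,292) with its grip at (349,325). The scene picture is blurred, so I'll zoom in on the top one.

Run:
```python
from bench import *
import cv2
im=grab_frame("top");cv2.imwrite("pics/top_raw.png",im)
cv2.imwrite("pics/topc.png",cv2.resize(im[120:250,195:325],(780,600)[:1]*1+(600,) if 0 else (600,600),interpolation=cv2.INTER_CUBIC))
```

```text
(no output)
```

View pics/topc.png

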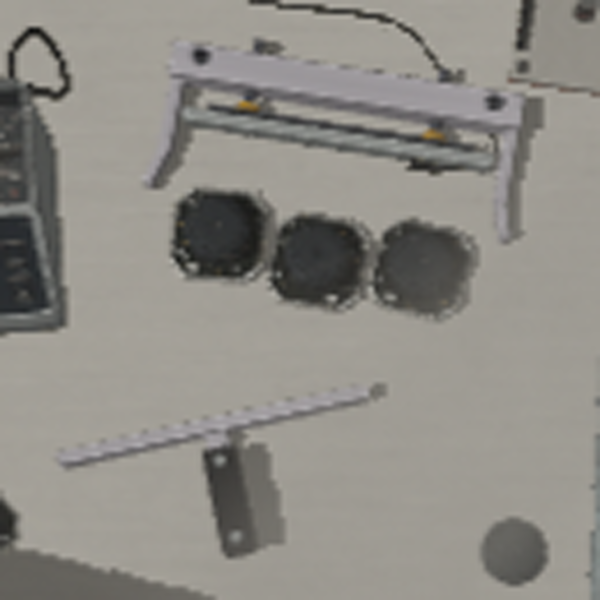

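The zoom (4.615x, offset 195,120) shows the guide tips at (152,186) and (508,240), the stop bar from (185,118) to (495,163), the trays at (220,235), (320,260) and (425,267), the bar from (62,460) to (378,390), and the grip block from (220,448) to (240,552).

```bash
cat > h.py <<'E'
from bench import *
import cv2,numpy as np
def ray(name,uv,z):
    c=calibration(name);uv=np.array(uv,float).reshape(-1,1,2)
    n=cv2.undistortPoints(uv,c["camera_matrix"],c["dist"])[:,0]
    V=c["view"];R=V[:3,:3];o=-R.T@V[:3,3]
    d=np.c_[n,np.ones(len(n))]@R
    return o+d*((z-o[2])/d[:,2])[:,None]
def proj(name,p):
    c=calibration(name);V=c["view"]
    return cv2.projectPoints(np.array(p,float).reshape(-1,1,3),V[:3,:3],V[:3,3],c["camera_matrix"],c["dist"])[0][:,0]
E
python3 - <<'E'
from h import *
def crop(pts,z):
    return ray("top",(np.array(pts,float)+.5)*130/600-.5+[195,120],z)
def show(n,pts,z):
    w=crop(pts,z);d=w[-1]-w[0]
    print(n,w[:,:2].round(4).tolist(),"len",np.linalg.norm(d[:2]).round(4),"ang perp",np.degrees(np.arctan2(d[1],d[0])).round(2)+90)
show("tips",[(152,186),(508,240)],.020)
show("gl",[(183,85),(150,186)],.02)
show("gl-straight inner",[(196,88),(183,135)],.02)
show("gr inner",[(500,120),(500,180)],.02)
show("frame near edge",[(172,75),(522,125)],.025)
show("stop",[(185,120),(495,165)],.022)
show("bar front top",[(60,452),(378,385)],.024)
show("bar back top",[(66,466),(384,395)],.024)
show("grip rear",[(225,557),(255,550)],.036)
show("grip front",[(203,452),(237,447)],.036)
show("grip screws",[(219,458),(236,537)],.036)
# pucks: dark blob centroid
im=cv2.imread("pics/top_raw.png");g=cv2.cvtColor(im,cv2.COLOR_BGR2GRAY)
for p in [(220,235),(320,260),(425,267)]:
    show("puck top",[p],.034)
sub=(g[120:250,195:325]<105).astype(np.uint8)
n,l,s,c=cv2.connectedComponentsWithStats(sub)
for i in range(1,n):
    if s[i,4]>60: print(s[i],c[i],ray("top",c[i]+[195,120],.03)[0,:2].round(4))
E
```

```text
tips [[0.6389, 0.1086], [0.6033, -0.1543]] len 0.2653 ang perp -7.700000000000003
gl [[0.7171, 0.0888], [0.6389, 0.1101]] len 0.0811 ang perp 254.81
gl-straight inner [[0.715, 0.0791], [0.6785, 0.0873]] len 0.0375 ang perp 257.3
gr inner [[0.6949, -0.1473], [0.6488, -0.1479]] len 0.0461 ang perp -89.28
frame near edge [[0.723, 0.0967], [0.6898, -0.1634]] len 0.2622 ang perp -7.280000000000001
stop [[0.6894, 0.0861], [0.6597, -0.1439]] len 0.2319 ang perp -7.3799999999999955
bar front top [[0.4387, 0.1655], [0.4924, -0.0615]] len 0.2332 ang perp 13.299999999999997
bar back top [[0.4287, 0.1607], [0.4851, -0.066]] len 0.2336 ang perp 13.980000000000004
grip rear [[0.3645, 0.0434], [0.3698, 0.0224]] len 0.0217 ang perp 14.370000000000005
grip front [[0.439, 0.0619], [0.4431, 0.0378]] len 0.0244 ang perp 9.670000000000002
grip screws [[0.4349, 0.0503], [0.3787, 0.0362]] len 0.0579 ang perp -75.87
puck top [[0.5991, 0.0559]] len 0.0 ang perp 90.0
puck top [[0.5819, -0.0174]] len 0.0 ang perp 90.0
puck top [[0.5783, -0.0937]] len 0.0 ang perp 90.0
[54  0 46 18 65] [80.47692308  6.50769231] [ 0.758  -0.0519]
[  0   6  15  67 633] [ 5.72985782 43.90679305] [0.6201 0.197 ]
[ 33  17  74  24 180] [60.09444444 30.51111111] [0.6711 0.0153]
[ 45  18  60  15 196] [74.41326531 25.25      ] [ 0.6907 -0.0328]
[  37   41   65   28 1044] [68.54022989 54.64463602] [ 0.5874 -0.0157]
[ 44  93  13  28 214] [ 49.96728972 106.54205607] [0.4104 0.0403]
[  0 108  38  22 289] [ 12.4083045  124.10034602] [0.3503 0.1606]
[105 113  13  14 143] [110.98601399 119.31468531] [ 0.3726 -0.1607]
```

```bash
R='[-0.093,-0.0966,0,0,0,0]'; python3 -m handwheel '[[-0.093,-0.097,0,0,0,0],[-0.093,-0.097,0,0,0,0],[-0.093,-0.097,0,0,0,0],[-0.093,-0.097,0,0,0,0],[-0.093,-0.097,0,0,0,0],[-0.093,-0.097,0,0,0,0],[-0.093,-0.097,0,0,0,0],[-0.093,-0.097,0,0,0,0],[-0.093,-0.097,0,0,0,0],[-0.093,-0.097,0,0,0,0],[-0.093,-0.097,0,0,0,0],[-0.093,-0.097,0,0,0,0]]' 1 40
cat >> h.py <<'E'
from scipy.spatial.transform import Rotation as Ro
CY=np.radians(-7.4);CO=np.array([.680,-.0305])
def where():
    s=state();R=Ro.from_rotvec(s["tool_rot"]).as_matrix()
    cx=np.array([np.cos(CY),np.sin(CY)]);cy=np.array([-cx[1],cx[0]]);f=s["ft_force"]
    q=s["ee_pos"][:2]-CO
    print("t",round(s["clock"],2),"pos",s["ee_pos"].round(4),"yaw(-x)",np.degrees(np.arctan2(-R[1,0],-R[0,0])).round(2),"tilt",np.degrees(np.arccos(-R[2,2])).round(2),
     "col xy mm",(1000*np.array([q@cx,q@cy])).round(1),"F col",np.array([f[:2]@cx,f[:2]@cy,f[2]]).round(2),"T",s["torque"].round(2),"open",round(s["opening"],4),"grip",round(s["grip_force"],1))
    return s,R
def go(target):
    s,R=where();d=R.T@(np.array(target)-s["ee_pos"]);print("shares",(d/.25).round(4))
E
python3 -c "
from h import *
go([.405,.041,.1])"
```

```text
clock: 1.15
ee_pos: [0.3453, 0.1593, 0.2187]
tool_rot: [0.488, 3.103, 0.0]
ft_force: [0.8, 0.8, -0.3]
opening: 0.0928
grip_force: 0.0
t 1.15 pos [0.3453 0.1593 0.2187] yaw(-x) -17.86 tilt 0.01 col xy mm [-356.4  145.1] F col [ 0.7   0.93 -0.27] T [ 0.05 -0.09 -0.09] open 0.0928 grip 0.0
shares [-0.3726 -0.3773  0.4748]
```

```bash
python3 -m handwheel '[[-0.074,-0.075,0.09,0,0,0],[-0.074,-0.075,0.09,0,0,0],[-0.074,-0.075,0.09,0,0,0],[-0.074,-0.075,0.09,0,0,0],[-0.074,-0.075,0.09,0,0,0],[0,0,0,0,0,-0.07],[0,0,0,0,0,-0.07],[0,0,0,0,0,-0.07],[0,0,0,0,0,-0.07],[0,0,0,0,0,-0.07],[0,0,0,0,0,0],[0,0,0,0,0,0]]' 1 40 >/dev/null
python3 - <<'E'
from h import *
go([.405,.041,.006])
im=grab_frame("top");cv2.imwrite("pics/top_r1.png",im)
cv2.imwrite("pics/t1.png",cv2.resize(im[195:265,195:290],(760,560),interpolation=cv2.INTER_CUBIC))
im=grab_frame("scene")
cv2.imwrite("pics/s1.png",cv2.resize(im[150:250,200:335],(800,592),interpolation=cv2.INTER_CUBIC))
E
```

```text
t 2.15 pos [0.4042 0.0433 0.1061] yaw(-x) 13.44 tilt 0.0 col xy mm [-283.    37.7] F col [-0.13 -0.05  0.11] T [ 0.09 -0.01  0.02] open 0.0928 grip 0.0
shares [-0.0009 -0.0098  0.4004]
```

View pics/s1.png

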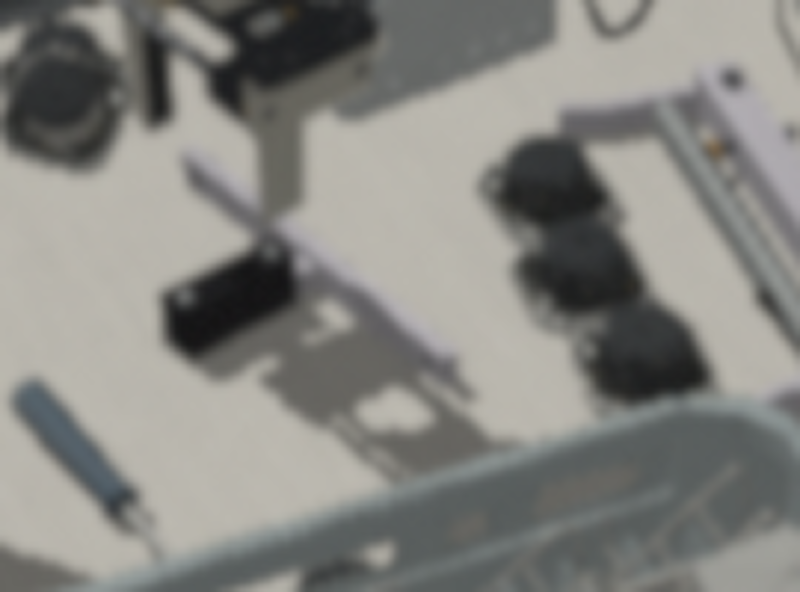

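The scene crop shows the grip block top with screws at (187,297) and (272,252), both between the fingers. I'll use their midpoint as a check on the position.

Run:
```python
from h import *
w=ray("scene",(np.array([[187,297],[272,252]])+.5)/5.926-.5+[200,150],.036);print(w.round(4),w.mean(0))
```

```text
[[0.3795 0.0368 0.036 ]
 [0.4339 0.0501 0.036 ]] [0.40669094 0.04343528 0.036     ]
```

```bash
python3 -m handwheel '[[-0.01,0,0.1,0,0,0],[0,0,0.1,0,0,0],[0,0,0.1,0,0,0],[0,0,0.06,0,0,0],[0,0,0.03,0,0,0],[0,0,0,0,0,0],[0,0,0,0,0,0]]' 1 40 >/dev/null; python3 -c "
from h import *
where()"; python3 -m handwheel '[[0,0,0,0,0,0],[0,0,0,0,0,0],[0,0,0,0,0,0],[0,0,0,0,0,0],[0,0,0,0,0,0],[0,0,0,0,0,0],[0,0,0,0,0,0],[0,0,0,0,0,0],[0,0,0,0,0,0],[0,0,0,0,0,0]]' 0 40 >/dev/null; python3 -c "
from h import *
where()"
```

```text
t 2.83 pos [0.4068 0.0439 0.0089] yaw(-x) 13.58 tilt 0.01 col xy mm [-280.5   38.6] F col [-0.25 -0.57  0.46] T [ 0.01  0.01 -0.02] open 0.0927 grip 0.0
t 3.67 pos [0.4067 0.0439 0.0086] yaw(-x) 13.64 tilt 0.0 col xy mm [-280.6   38.6] F col [ 0.73  0.09 -0.64] T [ 0.05 -0.05  0.  ] open 0.0311 grip 0.0
```

```bash
python3 -m handwheel '[[0,0,0,0,0,0],[0,0,0,0,0,0],[0,0,0,0,0,0],[0,0,0,0,0,0],[0,0,0,0,0,0],[0,0,0,0,0,0]]' 0 60 >/dev/null; python3 -c "
from h import *
where()"
```

```text
t 4.17 pos [0.4067 0.0439 0.0086] yaw(-x) 13.63 tilt 0.0 col xy mm [-280.6   38.6] F col [-0.39 -0.47 -1.2 ] T [-0.02 -0.03 -0.02] open 0.0238 grip 60.0
```

```bash
python3 -m handwheel '[[0,0,-0.006,0,0,0],[0,0,0,0,0,0.06],[0,0,0,0,0,0.06],[0,0,0,0,0,0.06],[0,0,0,0,0,0.0537],[0,-0.05,0,0,0,0],[-0.07,-0.05,0,0,0,0],[-0.07,-0.05,0,0,0,0],[-0.07,0,0,0,0,0],[-0.06,0,0,0,0,0],[0,0,0,0,0,0],[0,0,0,0,0,0]]' 0 60 >/dev/null
python3 - <<'E'
from h import *
where()
im=grab_frame("top");cv2.imwrite("pics/top_r2.png",im)
cv2.imwrite("pics/t2.png",cv2.resize(im[125:225,195:325],(780,600),interpolation=cv2.INTER_CUBIC))
E
```

```text
t 5.17 pos [ 0.4683 -0.002   0.0099] yaw(-x) -7.41 tilt 0.05 col xy mm [-213.6    1. ] F col [-0.34 -0.38 -2.74] T [0.05 0.09 0.03] open 0.0236 grip 60.0
```

View pics/t2.png

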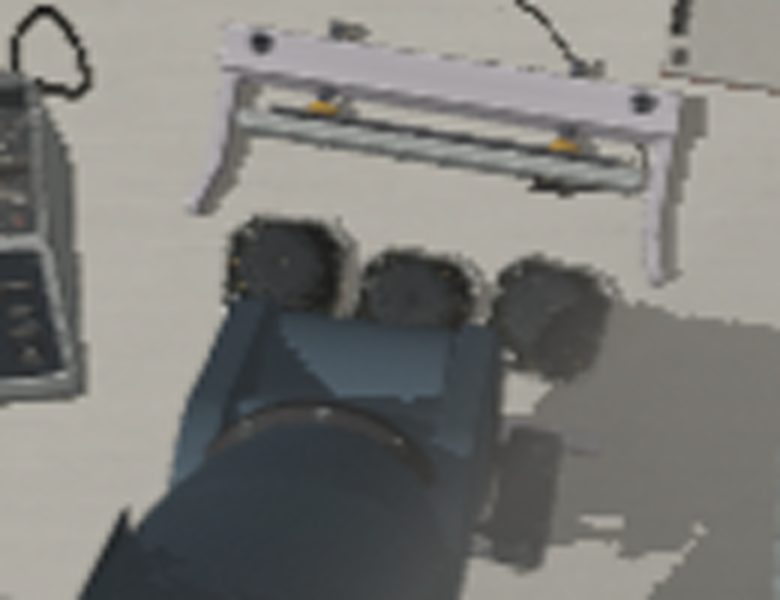

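The arm now hides the straightedge from the top camera. The pucks are untouched at (285,262), (415,290) and (552,318) and the collator is clear. The press needs a precise yaw, so I'll fit line segments to the collator.

Run:
```python
from h import *
for f in("pics/top_raw.png","pics/top_r2.png"):
    g=cv2.cvtColor(cv2.imread(f),cv2.COLOR_BGR2GRAY)[120:170,215:320]
    L=cv2.createLineSegmentDetector(cv2.LSD_REFINE_ADV).detect(cv2.resize(g,None,fx=3,fy=3,interpolation=cv2.INTER_CUBIC))[0][:,0]
    for l in L:
        p=(l.reshape(2,2)+.5)/3-.5+[215,120]
        if np.hypot(*(p[1]-p[0]))>22:
            w=ray("top",p,.022)[:,:2];d=w[1]-w[0]
            a=np.degrees(np.arctan2(d[1],d[0]))
            print(w.round(4).tolist(),"len",np.hypot(*d).round(3),"ang",((a+90)%180 if abs(d[1])>abs(d[0]) else a%180).round(2))
```

```text
[[0.6978, 0.0299], [0.6743, -0.1396]] len 0.171 ang 172.1
[[0.6615, -0.0788], [0.672, -0.001]] len 0.078 ang 172.29
[[0.7151, 0.0204], [0.6998, -0.0869]] len 0.108 ang 171.9
[[0.6902, -0.0913], [0.7062, 0.0193]] len 0.112 ang 171.74
[[0.6774, -0.0699], [0.6904, 0.023]] len 0.094 ang 172.07
[[0.6978, 0.0299], [0.6778, -0.1143]] len 0.146 ang 172.12
[[0.6725, -0.0004], [0.6842, 0.0811]] len 0.082 ang 171.84
[[0.6615, -0.079], [0.6719, -0.001]] len 0.079 ang 172.37
[[0.7153, 0.0213], [0.6953, -0.1173]] len 0.14 ang 171.81
[[0.6902, -0.0913], [0.7063, 0.0193]] len 0.112 ang 171.72
```

```bash
sed -i 's/radians(-7.4)/radians(-8.0)/' h.py; python3 -m handwheel '[[0,0,0,0,0,0.0065],[-0.012,0,0,0,0,0],[-0.012,0,0,0,0,0],[-0.012,0,0,0,0,0],[-0.012,0,0,0,0,0],[-0.012,0,0,0,0,0],[-0.012,0,0,0,0,0],[-0.012,0,0,0,0,0],[-0.012,0,0,0,0,0],[-0.012,0,0,0,0,0],[-0.012,0,0,0,0,0],[-0.012,0,0,0,0,0]]' 0 60 >/dev/null
python3 - <<'E'
from h import *
where()
im=grab_frame("scene");cv2.imwrite("pics/scene_r3.png",im)
cv2.imwrite("pics/s3.png",cv2.resize(im[150:235,230:350],(800,567),interpolation=cv2.INTER_CUBIC))
E
```

```text
t 6.22 pos [ 0.5015 -0.0066  0.0101] yaw(-x) -7.98 tilt 0.03 col xy mm [-180.    -1.1] F col [-1.46 -0.31 -2.94] T [ 0.    0.3  -0.01] open 0.0237 grip 60.0
```

View pics/s3.png

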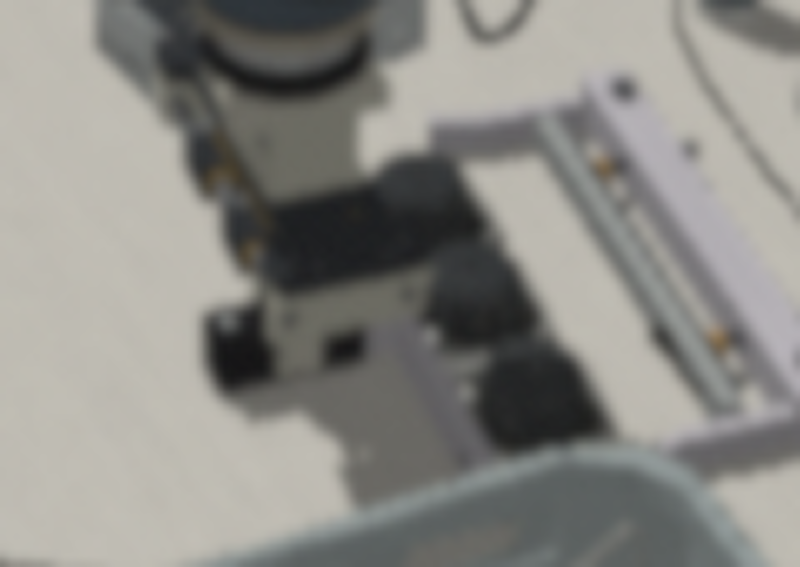

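The scene crop shows the three pucks lined up against the bar, at about (420,190), (480,285) and (535,385), heading straight between the guides. I'll carry on in smaller steps.

```bash
python3 -m handwheel '[[-0.01,0,0,0,0,0],[-0.01,0,0,0,0,0],[-0.01,0,0,0,0,0],[-0.01,0,0,0,0,0],[-0.01,0,0,0,0,0],[-0.01,0,0,0,0,0],[-0.01,0,0,0,0,0],[-0.01,0,0,0,0,0],[-0.004,0,0,0,0,0],[0,0,0,0,0,0],[0,0,0,0,0,0]]' 0 60 >/dev/null
python3 - <<'E'
from h import *
where()
def m():
    a=[]
    return state()
E
python3 -m handwheel '[[-0.004,0,0,0,0,0],[-0.004,0,0,0,0,0],[-0.004,0,0,0,0,0],[-0.004,0,0,0,0,0]]' 0 60 >/dev/null;python3 -c "
from h import *
where()"
```

```text
t 7.18 pos [ 0.5225 -0.0095  0.0102] yaw(-x) -7.99 tilt 0.03 col xy mm [-158.9   -1.1] F col [ 0.11 -0.51 -1.55] T [0.02 0.04 0.  ] open 0.0236 grip 60.0
t 7.52 pos [ 0.5262 -0.01    0.0102] yaw(-x) -7.98 tilt 0.01 col xy mm [-155.1   -1.1] F col [-1.27 -0.1  -1.77] T [ 0.03  0.27 -0.04] open 0.0237 grip 60.0
```

```bash
for i in 1; do python3 -m handwheel '[[-0.004,0,0,0,0,0],[-0.004,0,0,0,0,0],[-0.004,0,0,0,0,0],[-0.004,0,0,0,0,0]]' 0 60 >/dev/null;python3 -c "
from h import *
where()"; done; python3 -m handwheel '[[-0.002,0,0,0,0,0],[-0.002,0,0,0,0,0],[-0.002,0,0,0,0,0],[-0.002,0,0,0,0,0]]' 0 60 >/dev/null;python3 -c "
from h import *
where()"; python3 -m handwheel '[[-0.002,0,0,0,0,0],[-0.002,0,0,0,0,0],[-0.002,0,0,0,0,0]]' 0 60 >/dev/null;python3 -c "
from h import *
where()"
```

```text
t 7.85 pos [ 0.5303 -0.0106  0.0101] yaw(-x) -7.98 tilt 0.0 col xy mm [-151.    -1.1] F col [-1.64 -0.01 -2.04] T [ 0.1   0.3  -0.04] open 0.0235 grip 60.0
t 8.18 pos [ 0.5322 -0.0109  0.0101] yaw(-x) -7.98 tilt 0.0 col xy mm [-149.1   -1.1] F col [-0.93 -0.26 -2.44] T [ 0.08  0.24 -0.02] open 0.0235 grip 60.0
t 8.43 pos [ 0.5337 -0.0111  0.0101] yaw(-x) -7.98 tilt 0.0 col xy mm [-147.6   -1.1] F col [-0.53 -0.29 -1.67] T [0.04 0.32 0.02] open 0.0233 grip 60.0
```

```bash
W='python3 -c "from h import *;where()"'; python3 -m handwheel '[[-0.002,0,0,0,0,0],[-0.002,0,0,0,0,0],[-0.002,0,0,0,0,0]]' 0 60 >/dev/null; eval $W; python3 -m handwheel '[[-0.002,0,0,0,0,0],[-0.002,0,0,0,0,0]]' 0 60 >/dev/null;eval $W
```

```text
t 8.68 pos [ 0.5352 -0.0113  0.0101] yaw(-x) -7.98 tilt 0.0 col xy mm [-146.1   -1.1] F col [-0.81  0.53 -1.66] T [ 0.09  0.28 -0.01] open 0.0236 grip 60.0
t 8.85 pos [ 0.5362 -0.0114  0.0101] yaw(-x) -7.98 tilt 0.0 col xy mm [-145.1   -1.1] F col [-1.56 -0.49 -2.88] T [ 0.06  0.23 -0.  ] open 0.0237 grip 60.0
```

```bash
W='python3 -c "from h import *;where()"'; python3 -m handwheel '[[-0.002,0,0,0,0,0],[-0.002,0,0,0,0,0]]' 0 60 >/dev/null; eval $W
```

```text
t 9.02 pos [ 0.5372 -0.0116  0.0101] yaw(-x) -7.98 tilt 0.0 col xy mm [-144.1   -1.1] F col [-0.64  0.47 -2.52] T [ 0.04  0.27 -0.01] open 0.0234 grip 60.0
```

```bash
W='python3 -c "from h import *;where()"'; python3 -m handwheel '[[-0.002,0,0,0,0,0],[-0.001,0,0,0,0,0]]' 0 60 >/dev/null; eval $W
```

```text
t 9.18 pos [ 0.5379 -0.0117  0.0102] yaw(-x) -7.98 tilt 0.0 col xy mm [-143.3   -1.1] F col [-1.21  0.48 -2.05] T [0.04 0.2  0.02] open 0.024 grip 60.0
```

```bash
W='python3 -c "from h import *;where()"'; python3 -m handwheel '[[-0.002,0,0,0,0,0],[-0.002,0,0,0,0,0]]' 0 60 >/dev/null; eval $W
python3 - <<'E'
from h import *
im=grab_frame("scene");cv2.imwrite("pics/scene_r4.png",im)
cv2.imwrite("pics/s4.png",cv2.resize(im[150:235,250:370],(800,567),interpolation=cv2.INTER_CUBIC))
E
```

```text
t 9.35 pos [ 0.5389 -0.0118  0.0101] yaw(-x) -7.98 tilt 0.0 col xy mm [-142.3   -1.1] F col [-1.76 -0.16 -2.63] T [0.11 0.27 0.05] open 0.0236 grip 60.0
```

View pics/s4.png

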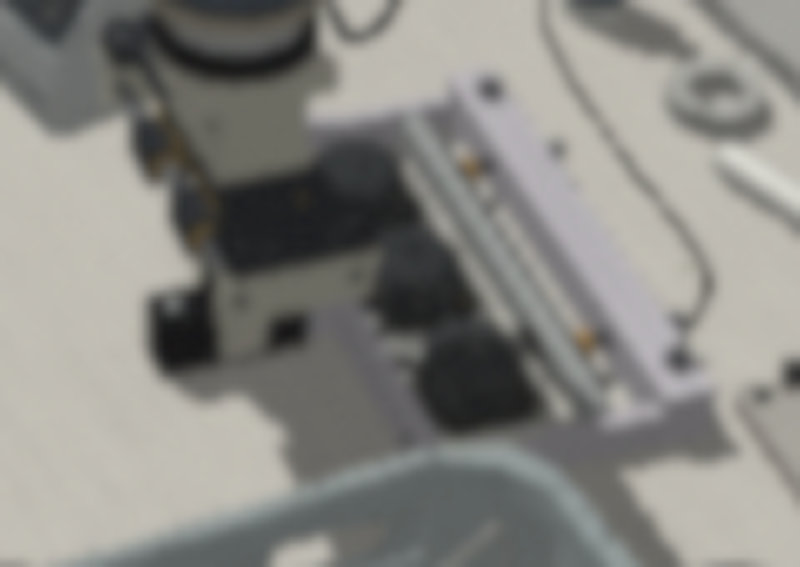

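The crop shows all three pucks between the guides, with a thin strip from (410,165) to (570,415) still showing before the stop bar. I'll keep feeling forward.

```bash
W='python3 -c "from h import *;where()"'; python3 -m handwheel '[[-0.002,0,0,0,0,0],[-0.002,0,0,0,0,0]]' 0 60 >/dev/null; eval $W
```

```text
t 9.57 pos [ 0.5399 -0.0119  0.0101] yaw(-x) -7.98 tilt 0.0 col xy mm [-141.3   -1.1] F col [-1.27 -0.1  -2.52] T [ 0.01  0.22 -0.  ] open 0.0237 grip 60.0
```

```bash
W='python3 -c "from h import *;where()"'; python3 -m handwheel '[[-0.002,0,0,0,0,0],[-0.002,0,0,0,0,0]]' 0 60 >/dev/null; eval $W
```

```text
t 9.73 pos [ 0.5409 -0.0121  0.0101] yaw(-x) -7.98 tilt 0.0 col xy mm [-140.3   -1.1] F col [ 0.09 -0.07 -2.17] T [ 0.07  0.24 -0.01] open 0.0236 grip 60.0
```

```bash
W='python3 -c "from h import *;where()"'; python3 -m handwheel '[[-0.002,0,0,0,0,0],[-0.002,0,0,0,0,0]]' 0 60 >/dev/null; eval $W
```

```text
t 9.9 pos [ 0.5419 -0.0122  0.0101] yaw(-x) -7.98 tilt 0.0 col xy mm [-139.3   -1.1] F col [-1.22  0.66 -1.9 ] T [-0.01  0.3  -0.06] open 0.0236 grip 60.0
```

```bash
W='python3 -c "from h import *;where()"'; python3 -m handwheel '[[-0.002,0,0,0,0,0],[-0.002,0,0,0,0,0]]' 0 60 >/dev/null; eval $W
```

```text
t 10.07 pos [ 0.5429 -0.0124  0.0101] yaw(-x) -7.98 tilt 0.0 col xy mm [-138.3   -1.1] F col [-0.01  0.84 -2.14] T [0.06 0.25 0.01] open 0.0234 grip 60.0
```

```bash
W='python3 -c "from h import *;where()"'; python3 -m handwheel '[[-0.002,0,0,0,0,0],[-0.002,0,0,0,0,0]]' 0 60 >/dev/null; eval $W
```

```text
t 10.23 pos [ 0.5438 -0.0125  0.0101] yaw(-x) -7.98 tilt 0.0 col xy mm [-137.3   -1.1] F col [-0.94  0.16 -2.44] T [0.01 0.31 0.01] open 0.0234 grip 60.0
```

```bash
W='python3 -c "from h import *;where()"'; python3 -m handwheel '[[-0.002,0,0,0,0,0],[-0.001,0,0,0,0,0]]' 0 60 >/dev/null; eval $W
```

```text
t 10.4 pos [ 0.5446 -0.0126  0.0101] yaw(-x) -7.98 tilt 0.0 col xy mm [-136.5   -1.1] F col [-0.98 -0.06 -2.56] T [0.07 0.31 0.01] open 0.0237 grip 60.0
```

```bash
W='python3 -c "from h import *;where()"'; python3 -m handwheel '[[-0.002,0,0,0,0,0],[-0.002,0,0,0,0,0]]' 0 60 >/dev/null; eval $W
```

```text
t 10.57 pos [ 0.5456 -0.0128  0.0101] yaw(-x) -7.98 tilt 0.0 col xy mm [-135.6   -1.2] F col [-1.13  0.3  -2.19] T [0.06 0.31 0.04] open 0.0237 grip 60.0
```

```bash
W='python3 -c "from h import *;where()"'; python3 -m handwheel '[[-0.002,0,0,0,0,0],[-0.001,0,0,0,0,0]]' 0 60 >/dev/null; eval $W
```

```text
t 10.73 pos [ 0.5461 -0.0128  0.0101] yaw(-x) -7.98 tilt 0.03 col xy mm [-135.    -1.1] F col [-2.41  0.25 -1.95] T [ 0.13  0.48 -0.04] open 0.0237 grip 60.0
```

```bash
W='python3 -c "from h import *;where()"'; python3 -m handwheel '[[-0.002,0,0,0,0,0]]' 0 60 >/dev/null; eval $W
```

```text
t 10.82 pos [ 0.5464 -0.0128  0.01  ] yaw(-x) -7.99 tilt 0.06 col xy mm [-134.8   -1.1] F col [-4.16  0.28 -0.9 ] T [ 0.2   0.75 -0.08] open 0.0234 grip 60.0
```

Contact is at about -135.3 mm. I'll press on in quarter-millimetre steps.

```bash
W='python3 -c "from h import *;where()"'; python3 -m handwheel '[[-0.001,0,0,0,0,0],[-0.001,0,0,0,0,0],[0,0,0,0,0,0]]' 0 60 >/dev/null; eval $W
```

```text
t 11.07 pos [ 0.5466 -0.0129  0.01  ] yaw(-x) -7.99 tilt 0.09 col xy mm [-134.6   -1.1] F col [-6.19  0.56 -0.43] T [ 0.24  0.94 -0.08] open 0.0241 grip 60.0
```

```bash
W='python3 -c "from h import *;where()"'; python3 -m handwheel '[[-0.001,0,0,0,0,0],[-0.001,0,0,0,0,0],[0,0,0,0,0,0]]' 0 60 >/dev/null; eval $W
```

```text
t 11.32 pos [ 0.5467 -0.0129  0.0099] yaw(-x) -7.98 tilt 0.14 col xy mm [-134.4   -1.1] F col [-6.11  0.4  -0.1 ] T [ 0.24  1.19 -0.05] open 0.0239 grip 60.0
```

```bash
W='python3 -c "from h import *;where()"'; python3 -m handwheel '[[-0.001,0,0,0,0,0],[-0.001,0,0,0,0,0],[0,0,0,0,0,0]]' 0 60 >/dev/null; eval $W
```

```text
t 11.57 pos [ 0.5469 -0.0129  0.0098] yaw(-x) -7.98 tilt 0.19 col xy mm [-134.3   -1.1] F col [-8.78  1.02  1.27] T [ 0.25  1.4  -0.15] open 0.0233 grip 60.0
```

```bash
W='python3 -c "from h import *;where()"'; python3 -m handwheel '[[-0.001,0,0,0,0,0],[-0.001,0,0,0,0,0],[0,0,0,0,0,0]]' 0 60 >/dev/null; eval $W
```

```text
t 11.82 pos [ 0.5471 -0.0129  0.0097] yaw(-x) -7.99 tilt 0.23 col xy mm [-134.1   -1.1] F col [-8.43  1.26  1.17] T [ 0.27  1.58 -0.08] open 0.0234 grip 60.0
```

```bash
W='python3 -c "from h import *;where()"'; python3 -m handwheel '[[-0.001,0,0,0,0,0],[0,0,0,0,0,0],[0,0,0,0,0,0]]' 0 60 >/dev/null; eval $W
```

```text
t 12.07 pos [ 0.5471 -0.0129  0.0097] yaw(-x) -7.98 tilt 0.25 col xy mm [-134.1   -1.1] F col [-10.38   1.08   2.68] T [ 0.28  1.73 -0.07] open 0.0237 grip 60.0
```

```bash
W='python3 -c "from h import *;where()"'; python3 -m handwheel '[[-0.001,0,0,0,0,0],[-0.001,0,0,0,0,0],[0,0,0,0,0,0],[0,0,0,0,0,0],[0,0,0,0,0,0],[0,0,0,0,0,0],[0,0,0,0,0,0],[0,0,0,0,0,0],[0,0,0,0,0,0],[0,0,0,0,0,0]]' 0 60 >/dev/null; eval $W; python3 -m handwheel '[[0,0,0,0,0,0],[0,0,0,0,0,0],[0,0,0,0,0,0],[0,0,0,0,0,0],[0,0,0,0,0,0],[0,0,0,0,0,0]]' 0 60 >/dev/null; eval $W
python3 - <<'E'
from h import *
im=grab_frame("scene");cv2.imwrite("pics/scene_r5.png",im)
cv2.imwrite("pics/s5.png",cv2.resize(im[150:225,280:360],(800,600)[:1]+(600,) if 0 else (640,600),interpolation=cv2.INTER_CUBIC))
E
```

```text
t 12.9 pos [ 0.5472 -0.013   0.0096] yaw(-x) -7.98 tilt 0.3 col xy mm [-133.9   -1.1] F col [-11.57   1.05   2.65] T [ 0.31  1.94 -0.11] open 0.0235 grip 60.0
t 13.4 pos [ 0.5472 -0.0129  0.0096] yaw(-x) -7.98 tilt 0.3 col xy mm [-134.    -1.1] F col [-12.77   0.4    2.86] T [ 0.33  1.96 -0.08] open 0.0236 grip 60.0
```

View pics/s5.png

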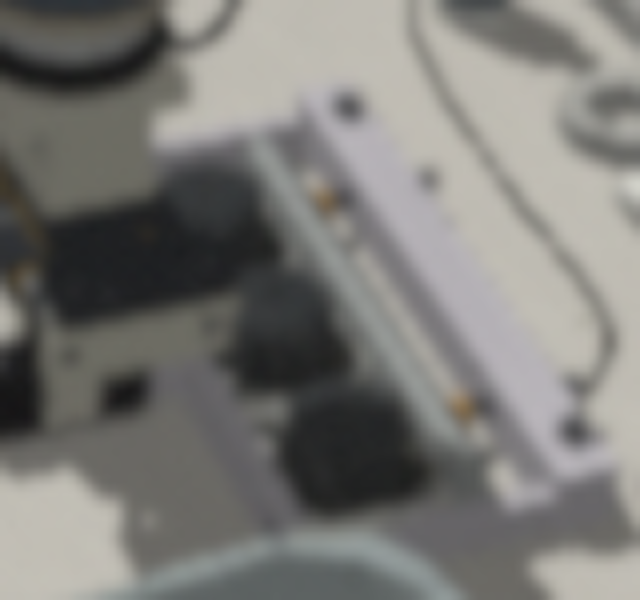

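The row now lies at the stop bar with about 12 N at the hand. To make sure all three trays bear, I'll hold with tiny yaw changes either way and watch the moment.

```bash
W='python3 -c "from h import *;where()"'; python3 -m handwheel '[[0,0,0,0,0,0.0015],[0,0,0,0,0,0],[0,0,0,0,0,0],[0,0,0,0,0,0],[0,0,0,0,0,0],[0,0,0,0,0,0],[0,0,0,0,0,0],[0,0,0,0,0,0]]' 0 60 >/dev/null; eval $W;  python3 -m handwheel '[[0,0,0,0,0,0.0015],[0,0,0,0,0,0],[0,0,0,0,0,0],[0,0,0,0,0,0],[0,0,0,0,0,0],[0,0,0,0,0,0],[0,0,0,0,0,0],[0,0,0,0,0,0]]' 0 60 >/dev/null; eval $W; python3 -m handwheel '[[0,0,0,0,0,-0.0015],[0,0,0,0,0,-0.0015],[0,0,0,0,0,-0.0015],[0,0,0,0,0,0],[0,0,0,0,0,0],[0,0,0,0,0,0],[0,0,0,0,0,0],[0,0,0,0,0,0],[0,0,0,0,0,0],[0,0,0,0,0,0]]' 0 60 >/dev/null; eval $W
```

```text
t 14.12 pos [ 0.5472 -0.0129  0.0096] yaw(-x) -8.1 tilt 0.3 col xy mm [-133.9   -1.1] F col [-11.28   0.4    2.89] T [ 0.44  1.89 -0.02] open 0.0238 grip 60.0
t 14.78 pos [ 0.5472 -0.0129  0.0096] yaw(-x) -8.23 tilt 0.3 col xy mm [-133.9   -1.1] F col [-11.27   0.4    2.73] T [0.38 1.91 0.06] open 0.0238 grip 60.0
t 15.62 pos [ 0.5473 -0.013   0.0096] yaw(-x) -7.86 tilt 0.3 col xy mm [-133.9   -1.1] F col [-11.81  -0.23   2.34] T [ 0.29  1.87 -0.21] open 0.0238 grip 60.0
```

```bash
W='python3 -c "from h import *;where()"'; python3 -m handwheel '[[0,0,0,0,0,0.003],[0,0,0,0,0,0],[0,0,0,0,0,0],[0,0,0,0,0,0],[0,0,0,0,0,0],[0,0,0,0,0,0],[0,0,0,0,0,0],[0,0,0,0,0,0],[0,0,0,0,0,0],[0,0,0,0,0,0],[0,0,0,0,0,0],[0,0,0,0,0,0]]' 0 60 >/dev/null; eval $W;  python3 -m handwheel '[[0.002,0,0,0,0,0],[0.002,0,0,0,0,0],[0.002,0,0,0,0,0],[0.004,0,0,0,0,0],[0.004,0,0,0,0,0],[0.01,0,0,0,0,0],[0.02,0,0,0,0,0],[0.03,0,0,0,0,0],[0.03,0,0,0,0,0],[0.03,0,0,0,0,0],[0.03,0,0,0,0,0],[0,0,0,0,0,0]]' 0 60 >/dev/null; eval $W
```

```text
t 16.62 pos [ 0.5473 -0.0129  0.0096] yaw(-x) -8.1 tilt 0.29 col xy mm [-133.9   -1.1] F col [-10.41   0.78   1.45] T [0.33 1.83 0.07] open 0.0235 grip 60.0
t 17.62 pos [ 0.5071 -0.0072  0.0101] yaw(-x) -8.11 tilt 0.08 col xy mm [-174.4   -1. ] F col [-0.54 -0.25 -2.6 ] T [-0.    0.11 -0.04] open 0.0237 grip 60.0
```

```bash
python3 -m handwheel '[[0.03,0,0,0,0,0],[0.03,0,0,0,0,0],[0.03,0,0,0,0,0],[0.03,0,0,0,0,0],[0.01,0,0,0,0,0],[0,0,0.003,0,0,0],[0,0,0.003,0,0,0],[0,0,0,0,0,0],[0,0,0,0,0,0]]' 0 60; python3 -m handwheel '[[0,0,0,0,0,0],[0,0,0,0,0,0],[0,0,0,0,0,0],[0,0,0,0,0,0],[0,0,0,0,0,0],[0,0,0,0,0,0],[0,0,0,0,0,0],[0,0,0,0,0,0]]' 0.7 20 | grep -E 'open|ee'; python3 -m handwheel '[[0,0,-0.04,0,0,0],[0,0,-0.1,0,0,0],[0,0,-0.14,0,0,0],[0,0,-0.14,0,0,0],[0,0,-0.14,0,0,0],[0.14,0,0,0,0,0],[0.14,0,0,0,0,0],[0.14,0,0,0,0,0],[0,0.14,0,0,0,0],[0,0.14,0,0,0,0],[0,0.14,0,0,0,0],[0,0.14,0,0,0,0]]' 0.7 20 | grep -E 'open|ee'
python3 - <<'E'
from h import *
im=grab_frame("top");cv2.imwrite("pics/top_r6.png",im)
cv2.imwrite("pics/t6.png",cv2.resize(im[120:240,195:325],(650,600),interpolation=cv2.INTER_CUBIC))
E
```

```text
clock: 18.37
ee_pos: [0.4771, -0.003, 0.0086]
tool_rot: [0.222, 3.133, 0.0]
ft_force: [1.0, -0.4, -1.3]
opening: 0.0236
grip_force: 60.0
ee_pos: [0.4768, -0.0029, 0.0087]
opening: 0.0647
ee_pos: [0.3924, 0.1521, 0.1496]
opening: 0.0655
```

View pics/t6.png

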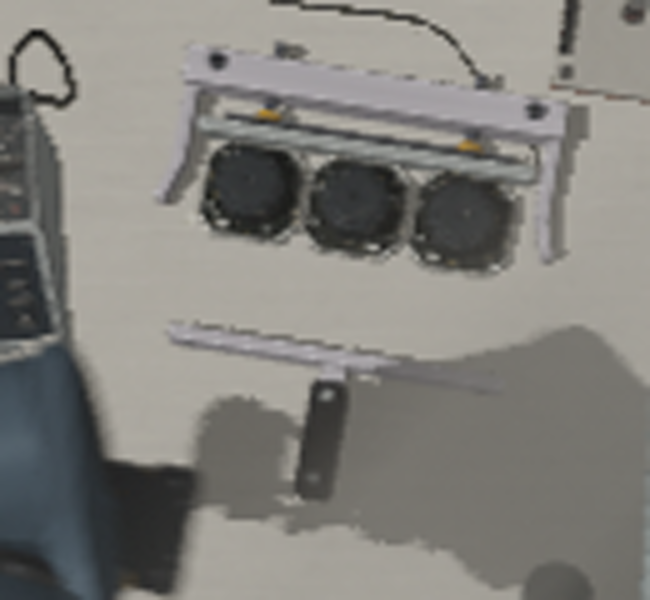

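The row stands flush and square at the stop, with pucks at (252,190), (357,207) and (465,220). The straightedge lies flat and free, with its front about 70 mm behind the trays.

```bash
python3 -c "
from bench import *
print(finish_job())"
```

```text
the job is handed in; nothing more can be done
None
```

I pushed the three pucks as one row onto the stop bar and held them with 10–13 N at the hand for about 4 seconds; the straightedge then went down flat, about 70 mm behind the trays, and the job is handed in with no verdict returned.

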